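# Uncover the serving dish and present it a quarter turn round

### The arm

A 7-joint arm with a two-finger parallel gripper is mounted at the origin on the work surface; the furniture and walls round the work are solid. World frame = base frame: x ahead of the robot, y to its left, z up, the work surface at z = 0. Lengths are in m, angles in rad, forces in N, time in s.
With the tool pointing down it reaches from about 0.425 to 0.975 m from the base axis. Payload 16.7 kg.
Tool frame: the origin (TCP) lies at the very end of the fingers, on their centre line; the grasp point (between the pads) lies 19 mm behind it; z points along the fingers, y is the line along which they close (so a half turn about z gives the same grasp; the last joint's range is limited). The gripper opens to 85 mm and grips with 20 to 120 N. Pads are 22 mm wide; open, the fingers measure 114 mm over their backs; the gripper's body (76 mm by 85 mm) begins 54 mm behind the grasp point. The pads swing forward as they close: fully open they stand 13 mm farther back than shut.
Start: joints at [-1.47, 0.426, 0.074, 1.606, -0.034, 1.111, -0.067], TCP at [0.168, 0.654, 0.231] pointing down, gripper open.
Joint ranges: [-2.85, 2.85], [-0.5, 2.14], [-1.23, 1.37], [0.21, 2.46], [-1.02, 4.16], [0.16, 2.05], [-2.73, 2.73]. Speed limits (rad/s): [1.89, 1.89, 2.39, 2.39, 3.01, 3.01, 3.01].

### API

Orientations are given as a unit quaternion [x, y, z, w].
In Python, from cell import env gives the robot as it stands.
- The arm moves only by the tool pendant, called after "Call:" by a JSON object that holds its "api" and its "payload". Schema: {"type":"object","properties":{"moves":{"type":"array","items":{"type":"object","properties":{"d":{"type":"array","items":{"type":"number"},"minItems":3,"maxItems":3},"rotvec":{"type":"array","items":{"type":"number"},"minItems":3,"maxItems":3}},"additionalProperties":false},"minItems":1,"maxItems":20},"jaw":{"type":"number"},"squeeze":{"type":"number"},"only":{"type":"string"},"quiet":{"type":"boolean"},"lines":{"type":"string"}},"required":["moves"],"additionalProperties":false}. moves is a list of rows, 1 to 20 of them, each an object with the fields d (a list: dx, dy, dz in a scale on which 1.0 is 0.25 m), rotvec (a list: a rotation vector rx, ry, rz in parts of the range, where 1.0 means pi/2 rad); a field left out counts as zero; each row shifts and turns the commanded pose from where the row before left it, along the tool's axes as they then stand; what a row does not reach is not made up. A row lasts 1/8 s, in which the tool goes at most 0.0625 m and 0.188 rad, less where a joint would pass 70% of its speed; a pose out of reach is approached as far as the arm can. jaw is the finger opening in m, set as the call begins (left out keeps the last). The fingers move at their own pace and stop on an object; squeeze is the grip in N (left out, the last holds). Time passes only in rows, so rows that do not move let the fingers close. The tool returns the time, the measured TCP pose, the force, the opening and the grip force at its end. only (a regular expression) keeps the lines of the reply that match it, lines (a string "A,B") keeps lines A to B, and quiet returns only ok. Input that does not fit is refused with a message, and nothing moves.
- env.sense(): the state, without advancing time (a new reading comes with each control period).
- env.camera(name): name is "scene" or "top" or "wrist"; returns a dict with "pixels" (420x560x3 uint8, red, green, blue), "camera_matrix" (3x3 intrinsics, pixels), "k1" (the pictures are not rectified: a ray, as slopes to the right and down, at radius r is drawn at 1 + k1 r^2 times it, then the intrinsics apply), "eye" and "rotation" of the camera in the world; the wrist camera has in their place "mount" (4x4, takes a point from camera to tool coordinates, whose origin is the TCP and whose axes are the flange's). Camera axes: x right, y down, z forward; pixel columns grow to the right and rows downward; lengths in m; the calibration is good to about 2 mm. A picture is of the moment at which its call begins: read the wrist's pose just before it. There is no depth.
- env.sign_off(): hands the job in; it is judged then, once.
The state is a dict: "time": time; "joints": joint angles; "dq": joint speeds; "effort": joint torques, N m; "position": TCP position; "tool_rot": TCP orientation; "force": force on the tool from outside, world axes, zero at the start; "ft_torque": the same for the moment, N m; "opening": finger opening in m; "gripper_force": force on a finger pad.
Only numpy, scipy, OpenCV 4.12 (cv2) and the standard library are available. Lean on these libraries where they do the work, as an engineer would, in place of code of your own. Each camera call takes 0.05 s, during which the arm holds its last target. There are 200 camera calls.

### The job

Lift the dome cover off the small steel dish by its knob and stand it upright on the bare worktop beside the serving board. Then take the dish by its overhead handle, lift it straight up off the board without turning it, and in the air turn it a quarter turn anticlockwise (seen from above), keeping it level so that the loose nut stays in the middle of its hollow. Finish still holding the dish quite still above the middle of the board, at least 5 cm clear of it, and leave the other things where they stand.

Things in the scene. Friction and masses are not known exactly. Their poses are not given: they have to be found in the camera images.
- board: fixed square wooden serving board, 170 x 170 x 12 mm, flat on the worktop. Origin at the centre of its underside; x and y along its sides, z up. Its yaw is within 0.6 rad of the world's. The dish stands at its centre (within about 5 mm) with the dish's axes parallel to the board's (within 0.04 rad).
- dish: loose round steel dish, about 0.22 kg, 100 mm across, hollowed like a saucer (rim 15.5 mm above its underside, floor 7 mm in the middle), with an overhead handle, 88 mm high in all; under the cover at the start. Origin: centre of its underside; z up; x points to the small flat ear (26 mm wide, 4 mm thick) that sticks out to 66 mm from the centre; y along the handle.
- dish_grip (a point): centre of the dark grip bar atop the dish's overhead handle, straight above the dish's centre, 78 mm above its underside; axes as the dish. Bar 50 mm long along the dish's y, 12 mm thick along its x, 20 mm high (68 to 88 mm above the underside): grip across the thickness from above. Thin wires (6 mm) run from its ends out and down to the rim at y = +-48 mm.
- dish_mid (a point): middle of the dish's hollow, on its inner floor, 7 mm above the dish's underside
- dish_ear (a point): point on the dish's ear, 62 mm from the dish's centre along its x; it shows which way the dish is turned
- nut_center (a point): centre of a loose hard round nut, 26 mm in diameter, 14 g, lying in the hollow of the dish under the handle. It rolls to the low side if the dish is tilted by a few degrees, and wanders if it is jerked. Its axes mean nothing.
- cover: loose steel dome cover about 0.22 kg that stands over the dish on the board: 148 mm across, round, open below, wall 3 mm, dome 108 mm high, with a knob on top (138 mm over all). Origin at the centre of its lower rim; z up through the knob. It must be raised at least 90 mm to clear the dish's handle (about 5 mm of room inside round the ear).
- cover_knob (a point): centre of the cover's knob, on its axis, 126.5 mm above its lower rim. The knob is a cylinder 28 mm in diameter and 23 mm high (115 to 138 mm above the rim) on a thin stem that is 7 mm high; grip it from above.
- mill: bystander: small salt mill with a grey top, 44 x 44 x 90 mm, behind the board. Origin at the centre of its underside.
- sauce_jar: bystander: glass jar with a metal lid, 71 x 71 x 110 mm, to the right behind. Origin at the centre of its underside.
- spice_jar: bystander: spice jar with a black cap, 41 x 41 x 105 mm, to the left. Origin at the centre of its underside. The bare worktop right of the board, between the board and y = -0.33, from x = 0.38 to 0.54, is always free for the cover.

How it is judged:
On the way, in this order (a step that is already met when the one before it is completed fails the run):
1. the cover stands upright on the worktop off the board, let go (height (world z) of cover below 0.006 m and angle between cover's own z axis and vertical below 0.06 rad and horizontal distance between cover and board above 0.15 m and contact force between the fingers and cover below 0.2 N and linear speed of cover below 0.03 m/s), for 0.2 s.
2. the dish is lifted at least 3.5 cm off the board, not yet turned, with the nut in its middle (height (world z) of dish above 0.047 m and angle between the x axis of dish and the x axis of board, either way round below 0.35 rad and horizontal distance between nut_center and dish_mid below 0.025 m), for 0.1 s.
At the end, for the whole second after the job is handed in: Cover upright on the worktop, released, over 15 cm from the board's centre. Dish held in the gripper, still, within 5.5 cm of the board's centre, 4.5 cm or more above it, ear along the board's +y within 0.2 rad, level within 0.1 rad, nut within 18 mm of the hollow's middle (all of step 1 and height (world z) of dish above 0.057 m and horizontal distance between dish and board below 0.055 m and angle between the x axis of dish and the y axis of board, either way round below 0.2 rad and y of dish_ear in the frame of board above 0 m and angle between dish's own z axis and vertical below 0.1 rad and horizontal distance between nut_center and dish_mid below 0.018 m and linear speed of dish below 0.03 m/s and angular speed of dish below 0.15 rad/s and contact force between the fingers and dish above 1 N); the arm keeps its last pose, push and grip.
It fails at once if the nut rolls out of the middle of the hollow (more than 30 mm from the centre) (horizontal distance between nut_center and dish_mid above 0.03 m).
It fails at once if the cover is tipped over (angle between cover's own z axis and vertical above 0.6 rad).
It fails at once if a bystander is moved by more than 2.5 cm (distance of mill from where it was at the start of the episode above 0.025 m).
It fails at once if a bystander is moved by more than 2.5 cm (distance of sauce_jar from where it was at the start of the episode above 0.025 m).
It fails at once if a bystander is moved by more than 2.5 cm (distance of spice_jar from where it was at the start of the episode above 0.025 m).
It also fails if it takes over 58 s, if anything falls off the work surface, if the arm or the gripper's body presses on something with over 40 N, if the wrist force passes 120 N, or if a joint passes its speed limit or range.

## Working session

There is one attempt and no reset: what is moved stays moved. The work goes in short steps, Python scripts to look and compute and a tool call to move; the robot and the scene stay as the last step left them, time stands still between calls to the robot, and variables do not carry over. Pictures are saved under pics/ and viewed, at most 10 in all, crops included, and the job is handed in when it is done.

```bash
ls; mkdir -p pics
```

Run:
```python
from cell import env
import cv2
s=env.sense(); print(s['time'],s['position'],s['tool_rot'],s['opening'])
for n in ('top','scene'):
    c=env.camera(n); cv2.imwrite(f'pics/{n}0.png',c['pixels'][:,:,::-1]); print(n,c['camera_matrix'],c['k1'],c['eye'],c['rotation'])
```

```text
cell.py
pics
0.0 [0.16745365 0.65346746 0.23061931] [ 1.25073870e-01  9.92147215e-01 -6.55896664e-04 -1.75323024e-05] 0.08542128992195673
top [[508.92224441   0.         275.11370485]
 [  0.         508.92224441 215.35322739]
 [  0.           0.           1.        ]] -0.16654598927068343 [0.54280662 0.03486025 1.16885801] [-7.00940344e-01  7.12994953e-01 -1.79108496e-02  1.78699986e-04]
scene [[405.11405563   0.         285.36359484]
 [  0.         405.11405563 208.78138344]
 [  0.           0.           1.        ]] -0.011719523170808476 [ 0.13974279 -0.43122198  0.73384545] [ 0.86035759 -0.3494707   0.13524641 -0.34549017]
```

View pics/top0.png

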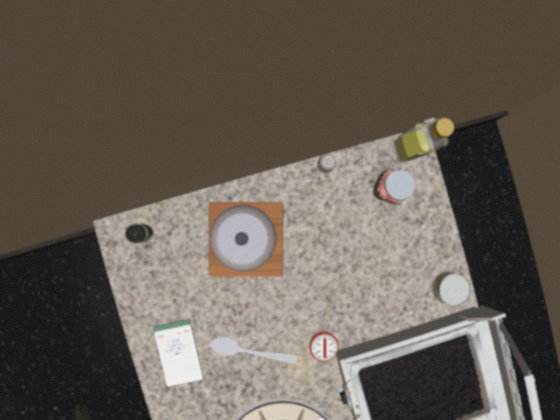

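View pics/scene0.png

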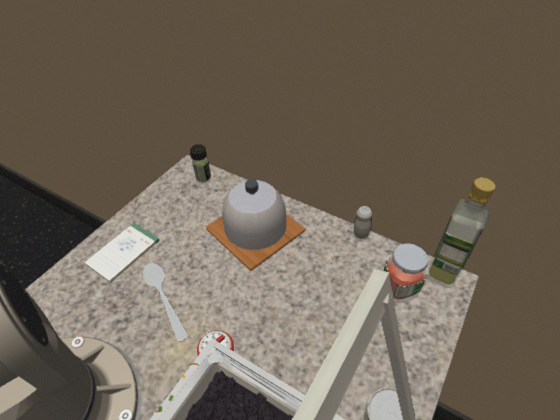

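The top view shows the board as a square with corners near (209,203) to (283,276), and the cover knob at (241,239). In the scene view the knob is at (252,186). The worktop right of the board is bare, with the mill at (327,163), the sauce jar at (397,186) and the spice jar at (138,233).

Create h.py:
```python
import numpy as np, cv2
from scipy.spatial.transform import Rotation as R
from cell import env
def cam(n):
    """Picture with its pose: pixels(BGR), K, k1, eye, rotation matrix."""
    s=env.sense(); c=env.camera(n)
    if n=='wrist':
        T=np.eye(4); T[:3,:3]=R.from_quat(s['tool_rot']).as_matrix(); T[:3,3]=s['position']
        T=T@np.array(c['mount']); eye,rot=T[:3,3],T[:3,:3]
    else: eye,rot=np.array(c['eye']),R.from_quat(c['rotation']).as_matrix()
    return dict(im=np.ascontiguousarray(c['pixels'][:,:,::-1]),K=np.array(c['camera_matrix']),k1=c['k1'],eye=eye,rot=rot)
def ray(c,uv):
    p=cv2.undistortPoints(np.array([[uv]],float),c['K'],np.array([c['k1'],0,0,0.]))[0,0]
    return c['rot']@np.array([p[0],p[1],1.])
def plane(c,uv,z):
    d=ray(c,uv); return c['eye']+d*(z-c['eye'][2])/d[2]
def cross(c1,u1,c2,u2):
    """Nearest point of two rays and the miss distance."""
    a,b=ray(c1,u1),ray(c2,u2)
    t=np.linalg.lstsq(np.c_[a,-b],c2['eye']-c1['eye'],rcond=None)[0]
    p,q=c1['eye']+a*t[0],c2['eye']+b*t[1]; return (p+q)/2,np.linalg.norm(p-q)
def blob(mask,box):
    """Largest contour of mask inside box (u0,v0,u1,v1), full-image coordinates."""
    m=np.zeros_like(mask); u0,v0,u1,v1=box; m[v0:v1,u0:u1]=mask[v0:v1,u0:u1]
    return max(cv2.findContours(m,cv2.RETR_EXTERNAL,cv2.CHAIN_APPROX_NONE)[0],key=cv2.contourArea)
def mid(k):
    m=cv2.moments(k); return np.array([m['m10'],m['m01']])/m['m00']
```

Run:
```python
from h import *
np.set_printoptions(precision=4,suppress=True)
t,s=cam('top'),cam('scene')
def wood(c): 
    h=cv2.cvtColor(c['im'],cv2.COLOR_BGR2HSV); return cv2.inRange(h,(3,120,60),(20,255,255))
for c,box in ((t,(190,190,300,290)),(s,(195,170,315,275))):
    k=blob(wood(c),box); pts=cv2.convexHull(k)[:,0,:]
    W=np.array([plane(c,p,0.012)[:2] for p in pts.astype(float)],np.float32)
    r=cv2.minAreaRect(W); print('board',r,cv2.contourArea(k))
def dark(c): return cv2.inRange(cv2.cvtColor(c['im'],cv2.COLOR_BGR2GRAY),0,75)
kt=blob(dark(t),(228,226,255,252)); ks=blob(dark(s),(242,174,262,198))
print('knob px',mid(kt),cv2.boundingRect(kt),mid(ks),cv2.boundingRect(ks))
print('cross',cross(t,mid(kt),s,mid(ks)))
print('top plane .150',plane(t,mid(kt),.150))
for n,p,z in(('mill',(327,163),.09),('sauce',(400,184),.11),('spice',(134,233),.105)): print(n,plane(t,p,z))
```

Run:
```python
from h import *
np.set_printoptions(precision=4,suppress=True)
t,s=cam('top'),cam('scene')
g=lambda c: cv2.cvtColor(c['im'],cv2.COLOR_BGR2GRAY)
print(g(t)[228:252:2,230:256:2]); print(g(s)[174:200:2,238:266:2])
def dark(c,th): return cv2.inRange(g(c),0,th)
for th in (90,100,110):
    try:
        kt=blob(dark(t,th),(228,226,255,252)); ks=blob(dark(s,th),(242,174,262,194))
        print(th,'knob px',mid(kt),cv2.boundingRect(kt),mid(ks),cv2.boundingRect(ks))
        print('cross',cross(t,mid(kt),s,mid(ks)),'top plane .150',plane(t,mid(kt),.150))
    except Exception as e: print(th,e)
for n,p,z in(('mill',(327,163),.09),('sauce',(400,184),.11),('spice',(134,233),.105)): print(n,plane(t,p,z))
```

```text
[[185 183 185 185 182 187 184 183 183 183 187 185 184]
 [187 182 182 182 183 182 179 178 185 185 186 182 183]
 [183 182 186 175 152 127 124 150 173 185 183 183 185]
 [184 185 182 135  90  84  84  88 117 171 182 188 185]
 [185 187 165 100  82  87  87  83  91 152 187 184 185]
 [189 185 155  87  83  86  84  88  83 139 184 186 183]
 [185 186 160  96  83  86  85  84  87 149 185 185 185]
 [187 188 180 119  88  85  82  87 104 175 187 184 183]
 [186 187 185 162 116  98 100 123 162 184 185 187 188]
 [186 185 187 187 179 170 174 180 184 186 189 186 185]
 [185 186 187 188 184 187 191 186 186 187 185 184 187]
 [186 186 185 187 186 189 188 188 189 186 187 188 186]]
[[ 81  81  85  81  82  85  82  82  82  82  82  83  84  81]
 [130  88  85  81  83  81  82  83  83  83  80  83  83  83]
 [150 162 152 114  87  85  81  81  81  82  78  82  83  84]
 [143 152 167 154 137  79  81  78  76 118 156 117  90  85]
 [164 156 171 169  89  77  78  80  77  83 172 173 173 163]
 [171 174 176 167  78  76  80  78  78  70 142 177 174 177]
 [174 176 179 168  58  76  77  79  71  45 121 174 174 173]
 [179 177 178 172  50  42 
[... 327 characters left out ...]
]
90 knob px [241.1567 238.2163] (236, 233, 11, 11) [251.6411 182.1271] (242, 174, 20, 20)
cross (array([0.5243, 0.0776, 0.1507]), np.float64(0.0005841760484609966)) top plane .150 [0.5241 0.0778 0.15  ]
100 knob px [241.2007 238.3499] (236, 233, 12, 12) [251.6674 182.2389] (242, 174, 20, 20)
cross (array([0.5241, 0.0774, 0.1505]), np.float64(0.0007856824865425931)) top plane .150 [0.5238 0.0777 0.15  ]
110 knob px [241.2559 238.4848] (236, 233, 12, 12) [251.5634 182.291 ] (242, 174, 20, 20)
cross (array([0.5238, 0.0773, 0.1506]), np.float64(0.000705009985987203)) top plane .150 [0.5235 0.0776 0.15  ]
mill [ 0.6804 -0.1054  0.09  ]
sauce [ 0.6318 -0.2581  0.11  ]
spice [0.5376 0.3055 0.105 ]
```

Careful with the scale: shifts go in shares of 0.25 m and turns go in shares of pi/2 rad. That gives: 0.167 rad is 0.1063.

Call:
{"api": "pendant", "payload": {"moves": [{"rotvec":[0, 0, 0.1063]}, {"rotvec":[0, 0, 0.1063]}, {"rotvec":[0, 0, 0.1063]}, {"rotvec":[0, 0, 0.1063]}, {"rotvec":[0, 0, 0.1063]}, {"rotvec":[0, 0, 0.1063]}, {"rotvec":[0, 0, 0.1063]}, {"rotvec":[0, 0, 0.1063]}, {}], "jaw": 0.085}}

```text
time: 1.42
position: [0.1673, 0.6539, 0.2312]
tool_rot: [0.712, 0.702, -0.0, 0.0]
force: [-0.9, -0.4, 1.0]
opening: 0.085
gripper_force: 0.0
```

Call:
{"api": "pendant", "payload": {"moves": [{"d":[-0.12, 0.076, 0]}, {"d":[-0.18, 0.116, 0]}, {"d":[-0.18, 0.116, 0]}, {"d":[-0.18, 0.116, 0]}, {"d":[-0.18, 0.116, 0]}, {"d":[-0.18, 0.116, 0]}, {"d":[-0.18, 0.116, 0]}, {"d":[-0.18, 0.116, 0]}, {"d":[-0.18, 0.116, 0]}, {"d":[-0.18, 0.116, 0]}, {"d":[-0.18, 0.116, 0]}, {"d":[-0.18, 0.116, 0]}, {"d":[-0.18, 0.112, 0]}, {}, {}]}}

```text
time: 3.3
position: [0.5242, 0.0781, 0.2312]
tool_rot: [0.712, 0.702, -0.0, -0.0]
force: [-0.4, 0.6, 0.8]
opening: 0.0848
gripper_force: 0.0
```

Run:
```python
from h import *
np.set_printoptions(precision=4,suppress=True)
s=env.sense(); M=R.from_quat(s['tool_rot']).as_matrix(); print(s['position'],s['joints'],M)
print('to knob in tool axes',M.T@(np.array([.5235,.0775,.231])-s['position']))
c=cam('wrist'); cv2.imwrite('pics/w1.png',c['im'])
```

```text
[0.5242 0.0781 0.2312] [-0.8875  0.224   0.7234  1.9612 -0.1736  1.0184 -0.0983] [[ 0.0136  0.9999 -0.0004]
 [ 0.9999 -0.0136 -0.    ]
 [-0.     -0.0004 -1.    ]]
to knob in tool axes [-0.0006 -0.0007  0.0002]
```

View pics/w1.png

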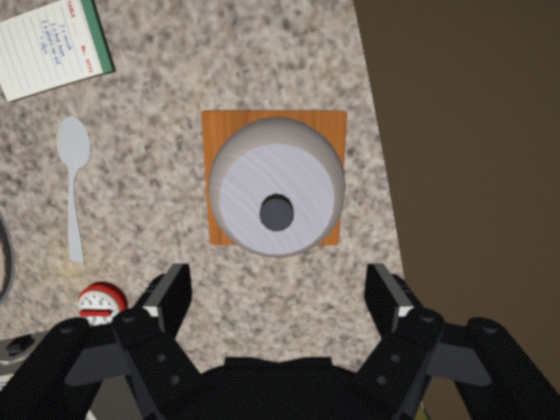

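The wrist view shows the knob at (277,212) between the two fingers. The board's top corners are near (203,111) and (346,111), and its bottom corners near (210,244) and (339,244).

Run:
```python
from h import *
np.set_printoptions(precision=4,suppress=True)
s=env.sense(); M=R.from_quat(s['tool_rot']).as_matrix()
c=cam('wrist'); g=cv2.cvtColor(c['im'],cv2.COLOR_BGR2GRAY)
k=blob(cv2.inRange(g,0,110),(250,185,305,240)); p=plane(c,mid(k),.150)
print(mid(k),cv2.boundingRect(k),p,'tool',M.T@(p-s['position']))
h=cv2.cvtColor(c['im'],cv2.COLOR_BGR2HSV); b=blob(cv2.inRange(h,(3,120,60),(20,255,255)),(190,100,360,260))
W=np.array([plane(c,q,.012)[:2] for q in cv2.convexHull(b)[:,0,:].astype(float)],np.float32)
print(cv2.minAreaRect(W))
```

```text
[276.5753 212.7794] (260, 195, 34, 37) [0.5236 0.0835 0.15  ] tool [ 0.0047 -0.0005  0.0812]
((0.5194997787475586, 0.07739834487438202), (0.16559836268424988, 0.16683132946491241), 89.21554565429688)
```

Scaled: 0.03 m is 0.12, 0.02 m is 0.08.

Call:
{"api": "pendant", "payload": {"moves": [{"d":[0.004, 0, 0.08]}, {"d":[0, 0, 0.12]}, {"d":[0, 0, 0.12]}, {"d":[0, 0, 0.076]}, {"d":[0, 0, 0.04]}, {}]}}

```text
time: 4.15
position: [0.5241, 0.0795, 0.1222]
tool_rot: [0.712, 0.702, -0.0, -0.0]
force: [-0.1, -0.2, -0.1]
opening: 0.0848
gripper_force: 0.0
```

Call:
{"api": "pendant", "payload": {"moves": [{}, {}, {}, {}, {}, {}, {}, {}], "jaw": 0.0, "squeeze": 60}}

```text
time: 5.15
position: [0.5243, 0.0791, 0.1226]
tool_rot: [0.713, 0.701, 0.0, -0.0]
force: [-3.4, 0.3, 6.7]
opening: 0.0256
gripper_force: 58.5
```

Scaled: -0.016 m is -0.064, -0.012 m is -0.048.

Call:
{"api": "pendant", "payload": {"moves": [{"d":[0, 0, -0.016]}, {"d":[0, 0, -0.032]}, {"d":[0, 0, -0.048]}, {"d":[0, 0, -0.064]}, {}, {}]}}

```text
time: 5.9
position: [0.5243, 0.0792, 0.1623]
tool_rot: [0.713, 0.702, 0.0, -0.0]
force: [-0.1, -0.6, -1.9]
opening: 0.0257
gripper_force: 59.1
```

Run:
```python
from h import *
cv2.imwrite('pics/s2.png',cam('scene')['im'][120:300,150:390].repeat(2,0).repeat(2,1))
```

```text
(no output)
```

View pics/s2.png

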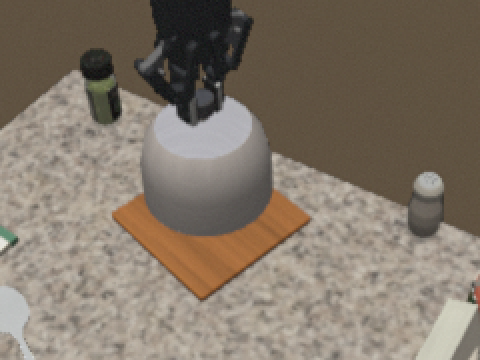

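The cover hangs upright in the gripper, its knob at about (205,100) in the crop, and clear of the board. I'll raise it further and carry it to the right.

Scaled: -0.035 m is -0.14, -0.03 m is -0.12.

Call:
{"api": "pendant", "payload": {"moves": [{"d":[0, 0, -0.06]}, {"d":[0, 0, -0.08]}, {"d":[0, 0, -0.08]}, {"d":[0, 0, -0.08]}, {"d":[0, 0, -0.04]}, {}, {"d":[-0.08, -0.016, 0]}, {"d":[-0.12, -0.024, 0]}, {"d":[-0.14, -0.028, 0]}, {"d":[-0.14, -0.028, 0]}, {"d":[-0.14, -0.028, 0]}, {"d":[-0.14, -0.028, 0]}, {"d":[-0.1, -0.016, 0]}, {"d":[-0.06, -0.008, 0]}, {}, {}]}}

```text
time: 7.95
position: [0.4764, -0.1498, 0.247]
tool_rot: [0.713, 0.701, -0.0, -0.0]
force: [-0.8, 0.7, -2.3]
opening: 0.0259
gripper_force: 59.2
```

Call:
{"api": "pendant", "payload": {"moves": [{"d":[0, 0, 0.06]}, {"d":[0, 0, 0.1]}, {"d":[0, 0, 0.1]}, {"d":[0, 0, 0.1]}, {"d":[0, 0, 0.08]}, {"d":[0, 0, 0.04]}, {"d":[0, 0, 0.02]}, {}, {}]}}

```text
time: 9.07
position: [0.477, -0.1502, 0.1228]
tool_rot: [0.713, 0.701, 0.0, 0.0]
force: [-0.5, 0.1, -1.4]
opening: 0.0258
gripper_force: 59.2
```

Scaled: 0.006 m is 0.024, 0.004 m is 0.016.

Call:
{"api": "pendant", "payload": {"moves": [{"d":[0, 0, 0.024]}, {"d":[0, 0, 0.016]}, {"d":[0, 0, 0.004]}, {}, {}]}}

```text
time: 9.7
position: [0.4767, -0.1503, 0.1114]
tool_rot: [0.713, 0.701, -0.0, 0.0]
force: [-0.1, -0.5, -2.1]
opening: 0.026
gripper_force: 59.3
```

Call:
{"api": "pendant", "payload": {"moves": [{"d":[0, 0, 0.004]}, {}]}}

```text
time: 9.95
position: [0.4764, -0.1504, 0.1106]
tool_rot: [0.713, 0.701, 0.0, -0.0]
force: [-5.0, 1.0, 9.7]
opening: 0.0256
gripper_force: 60.3
```

Call:
{"api": "pendant", "payload": {"moves": [{"d":[0, 0, 0.004]}, {}]}}

```text
time: 10.2
position: [0.4761, -0.1504, 0.1102]
tool_rot: [0.713, 0.701, 0.0, -0.001]
force: [-14.3, 3.5, 32.5]
opening: 0.0259
gripper_force: 62.6
```

Contact is firm, so I'll back off 1.5 mm, release and rise.

Scaled: -0.0015 m is -0.006.

Call:
{"api": "pendant", "payload": {"moves": [{"d":[0, 0, -0.006]}, {}]}}

```text
time: 10.45
position: [0.4768, -0.1502, 0.1109]
tool_rot: [0.713, 0.701, 0.0, 0.0]
force: [-0.2, -0.2, -2.1]
opening: 0.0259
gripper_force: 59.2
```

Call:
{"api": "pendant", "payload": {"moves": [{}, {}, {}, {}, {}, {}], "jaw": 0.085}}

```text
time: 11.2
position: [0.4767, -0.1502, 0.1108]
tool_rot: [0.713, 0.701, -0.0, 0.0]
force: [0.0, -0.0, -0.4]
opening: 0.0848
gripper_force: 0.0
```

Call:
{"api": "pendant", "payload": {"moves": [{"d":[0, 0, -0.04]}, {"d":[0, 0, -0.12]}, {"d":[0, 0, -0.16]}, {"d":[0, 0, -0.12]}, {}, {"d":[0.12, 0.024, 0]}, {"d":[0.16, 0.032, 0]}, {"d":[0.16, 0.032, 0]}, {"d":[0.12, 0.024, 0]}, {"d":[0.08, 0, 0]}, {}, {}]}}

```text
time: 12.7
position: [0.507, 0.0085, 0.2206]
tool_rot: [0.713, 0.701, -0.0, -0.0]
force: [0.0, -0.9, 0.5]
opening: 0.0855
gripper_force: 0.0
```

Run:
```python
from h import *
c=cam('wrist');cv2.imwrite('pics/w3.png',c['im']); cv2.imwrite('pics/t3.png',cam('top')['im']); cv2.imwrite('pics/s3.png',cam('scene')['im'])
```

```text
(no output)
```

View pics/w3.png

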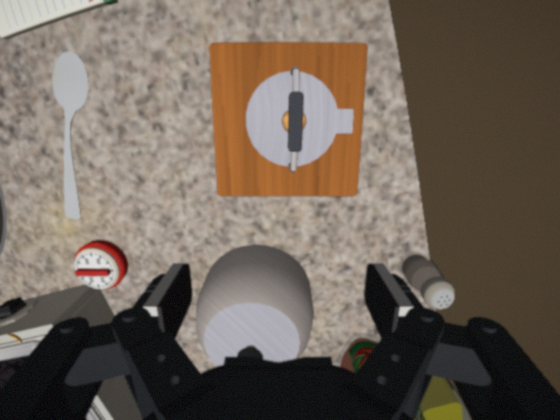

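View pics/s3.png

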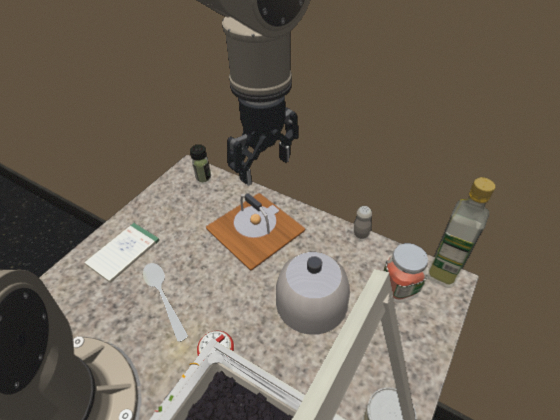

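The cover stands upright at scene (313,290). In the wrist view the dish has its ear at (345,121), its grip bar runs from (296,92) to (295,151), and the nut lies under the bar at (293,121).

Run:
```python
from h import *
np.set_printoptions(precision=4,suppress=True)
s=env.sense(); M=R.from_quat(s['tool_rot']).as_matrix()
c=cam('wrist'); g=cv2.cvtColor(c['im'],cv2.COLOR_BGR2GRAY); h=cv2.cvtColor(c['im'],cv2.COLOR_BGR2HSV)
k=blob(cv2.inRange(g,0,90),(280,85,312,158)); W=np.array([plane(c,q,.100)[:2] for q in k[:,0,:].astype(float)],np.float32)
print('bar',mid(k),cv2.minAreaRect(W),plane(c,mid(k),.100))
b=blob(cv2.inRange(h,(3,120,60),(20,255,255)),(200,35,375,205))
W=np.array([plane(c,q,.012)[:2] for q in cv2.convexHull(b)[:,0,:].astype(float)],np.float32); print('board',cv2.minAreaRect(W))
m=cv2.inRange(h,(90,0,130),(150,70,255)); d=blob(m,(235,60,365,175))
P=np.array([plane(c,q,.0275) for q in d[:,0,:].astype(float)]); 
Q=P[P[:,0]<P[:,0].min()+.085]; A=np.c_[Q[:,:2],np.ones(len(Q))]
x=np.linalg.lstsq(A,(Q[:,:2]**2).sum(1),rcond=None)[0]; ctr=x[:2]/2; print('rim',ctr,'r',np.sqrt(x[2]+ctr@ctr))
n=blob(cv2.inRange(h,(5,120,60),(25,255,255)),(278,105,310,138)); print('nut',cv2.boundingRect(n))
t=cam('top'); gt=cv2.cvtColor(t['im'],cv2.COLOR_BGR2GRAY); print(gt[222:256:2,228:258:2])
print('offset',s['position'],M.T@np.r_[0,0,0])
```

```text
bar [294.748  120.9895] ((0.5231154561042786, 0.08010613173246384), (0.04723134636878967, 0.01165391318500042), 89.6008529663086) [0.5229 0.0807 0.1   ]
board ((0.5191861391067505, 0.07630746811628342), (0.1667063981294632, 0.16697312891483307), 89.09542846679688)
rim [0.5082 0.0806] r 0.03524780091513435
nut (283, 112, 5, 18)
[[166 185 188 187 186 152 106 129 132 132 132 133 133 134 129]
 [190 193 192 191 188 132 117 135 138 138 138 135 137 136 135]
 [191 190 192 192 184 119 118 142 142 143 141 142 144 141 139]
 [191 191 191 193 181 113 122 146 147 146 146 148 146 145 146]
 [189 190 191 189 173 112 129 148 149 148 152 149 153 150 148]
 [189 190 190 190 163 111 133 153 152 153 155 154 157 154 151]
 [190 186 177 175 147 113 141 156 159 157 158 156 156 158 155]
 [189 167 111 106  92 115 141 160 159 158 157 159 159 158 153]
 [189 160  87  84  76 123 146 156 157 159 160 158 157 159 155]
 [190 171 118 102  85 124 151 158 158 157 158 155 158 158 153]
 [188 191 183 174 118 131 153 159 158 158 159 160 158 161 151]
 [191 191 189 185 117 131 151 160 157 159 158 158 160 157 152]
 [191 191 192 184 116 130 151 157 159 158 157 160 161 160 150]
 [190 190 190 183 114 134 151 158 158 158 160 159 157 160 152]
 [192 190 193 186 117 135 152 159 156 159 163 160 160 159 149]
 [181 190 193 179 115 140 155 160 158 158 158 158 159 158 148]
 [147 183 194 176 111 139 153 161 159 160 156 161 158 159 147]]
offset [0.5071 0.0084 0.2208] [0. 0. 0.]
```

View pics/t3.png

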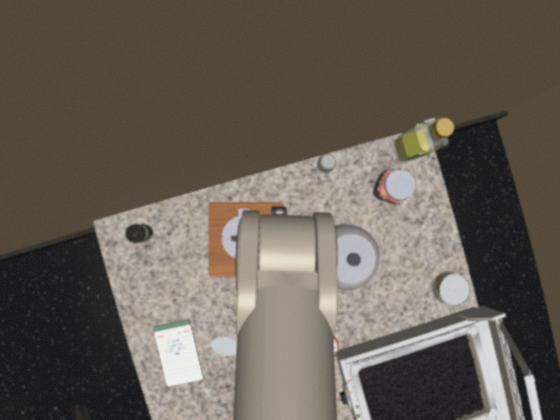

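The top view agrees with this: the cover's knob is at (354,259), well clear of the board, and the bystanders have not moved.

Scaled: 0.025 m is 0.1, 0.02 m is 0.08, -0.01 rad is -0.0064.

Call:
{"api": "pendant", "payload": {"moves": [{"d":[0.06, 0.016, 0], "rotvec":[0, 0, -0.0064]}, {"d":[0.1, 0.02, 0]}, {"d":[0.08, 0.016, 0.08]}, {"d":[0.044, 0.008, 0.08]}, {"d":[0, 0, 0.08]}, {}, {}]}}

```text
time: 13.82
position: [0.5232, 0.0804, 0.1614]
tool_rot: [0.709, 0.705, 0.0, 0.0]
force: [0.5, -0.1, -0.2]
opening: 0.0848
gripper_force: 0.0
```

Run:
```python
from h import *
np.set_printoptions(precision=4,suppress=True)
s=env.sense(); M=R.from_quat(s['tool_rot']).as_matrix()
c=cam('wrist'); g=cv2.cvtColor(c['im'],cv2.COLOR_BGR2GRAY); cv2.imwrite('pics/w4.png',c['im'])
k=blob(cv2.inRange(g,0,90),(250,120,320,330)); W=np.array([plane(c,q,.100)[:2] for q in k[:,0,:].astype(float)],np.float32)
p=plane(c,mid(k),.100); print('bar',mid(k),cv2.boundingRect(k),cv2.minAreaRect(W),p,'pos',s['position'],'tool',M.T@(p-s['position']))
```

```text
bar [277.6351 223.8801] (269, 191, 18, 67) ((0.5233150720596313, 0.08239400386810303), (0.050492096692323685, 0.011782548390328884), 89.19947052001953) [0.5236 0.0834 0.1   ] pos [0.5232 0.0804 0.1614] tool [0.003  0.0004 0.0614]
```

View pics/w4.png

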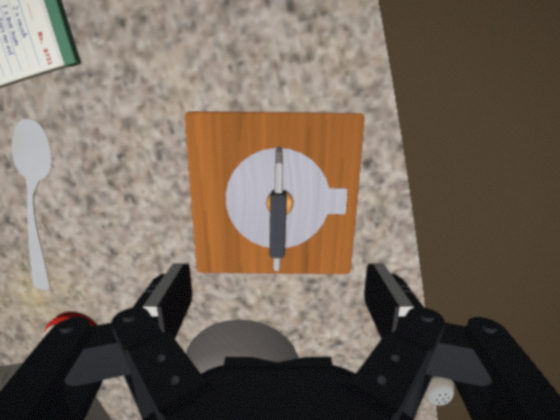

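The bar is centred between the fingers at (278,224), 0.4 mm off along the closing line, and the nut lies under it in the middle. I'll go down and close in stages.

Scaled: 0.025 m is 0.1, 0.02 m is 0.08.

Call:
{"api": "pendant", "payload": {"moves": [{"d":[0.004, 0.0012, 0.08]}, {"d":[0, 0, 0.1]}, {"d":[0, 0, 0.1]}, {"d":[0, 0, 0.06]}, {"d":[0, 0, 0.028]}, {}, {}]}}

```text
time: 14.75
position: [0.5236, 0.0813, 0.0695]
tool_rot: [0.709, 0.705, 0.0, 0.0]
force: [-0.0, 0.6, 0.8]
opening: 0.085
gripper_force: 0.0
```

Call:
{"api": "pendant", "payload": {"moves": [{}, {}, {}, {}, {}, {}], "jaw": 0.018, "squeeze": 30}}

```text
time: 15.5
position: [0.5231, 0.0811, 0.0688]
tool_rot: [0.709, 0.705, -0.0, -0.0]
force: [0.1, -1.0, -0.1]
opening: 0.0182
gripper_force: 0.0
```

Call:
{"api": "pendant", "payload": {"moves": [{}, {}, {}], "jaw": 0.014}}

```text
time: 15.88
position: [0.5231, 0.0812, 0.0688]
tool_rot: [0.709, 0.705, -0.0, 0.0]
force: [-0.4, -0.2, -0.8]
opening: 0.0137
gripper_force: 0.0
```

Call:
{"api": "pendant", "payload": {"moves": [{}, {}, {}, {}], "jaw": 0.011}}

```text
time: 16.38
position: [0.5231, 0.0811, 0.0689]
tool_rot: [0.709, 0.705, 0.0, 0.0]
force: [-0.2, -0.1, 2.8]
opening: 0.011
gripper_force: 28.2
```

Call:
{"api": "pendant", "payload": {"moves": [{}, {}, {}, {}], "jaw": 0.0, "squeeze": 50}}

```text
time: 16.88
position: [0.5231, 0.0812, 0.0689]
tool_rot: [0.709, 0.705, 0.0, -0.0]
force: [-1.7, 0.6, 5.3]
opening: 0.0115
gripper_force: 48.8
```

Scaled: -0.007 m is -0.028, -0.006 m is -0.024.

Call:
{"api": "pendant", "payload": {"moves": [{"d":[0, 0, -0.004]}, {"d":[0, 0, -0.008]}, {"d":[0, 0, -0.016]}, {"d":[0, 0, -0.024]}, {"d":[0, 0, -0.028]}, {"d":[0, 0, -0.028]}, {"d":[0, 0, -0.028]}, {"d":[0, 0, -0.028]}, {"d":[0, 0, -0.028]}, {"d":[0, 0, -0.028]}, {"d":[0, 0, -0.028]}, {"d":[0, 0, -0.024]}, {"d":[0, 0, -0.016]}, {"d":[0, 0, -0.008]}, {"d":[0, 0, -0.004]}, {}, {}, {}, {}]}}

```text
time: 19.25
position: [0.5231, 0.0811, 0.1438]
tool_rot: [0.709, 0.705, -0.0, 0.0]
force: [-0.1, -0.6, -1.4]
opening: 0.011
gripper_force: 48.6
```

Run:
```python
from h import *
print(env.sense()['joints'])
cv2.imwrite('pics/s5.png',cam('scene')['im'][120:300,150:390].repeat(2,0).repeat(2,1))
```

```text
[-0.85954265  0.35933841  0.71617517  2.04665828 -0.31395369  0.84388862
  0.03060918]
```

View pics/s5.png

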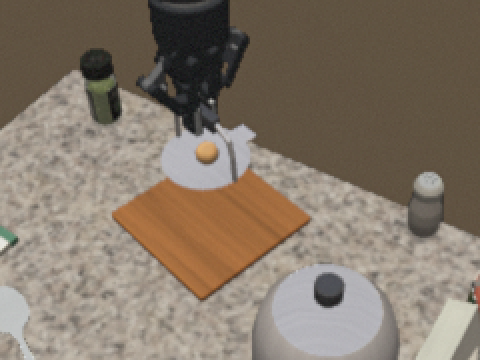

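The dish hangs level above the board with the nut near its middle at crop (206,152), and the ear still points away along board x. Now the slow quarter turn.

Scaled: -0.05 rad is -0.0318.

Call:
{"api": "pendant", "payload": {"moves": [{"rotvec":[0, 0, -0.0064]}, {"rotvec":[0, 0, -0.0127]}, {"rotvec":[0, 0, -0.0191]}, {"rotvec":[0, 0, -0.0255]}, {"rotvec":[0, 0, -0.0318]}, {"rotvec":[0, 0, -0.0318]}, {"rotvec":[0, 0, -0.0318]}, {"rotvec":[0, 0, -0.0318]}, {"rotvec":[0, 0, -0.0318]}, {"rotvec":[0, 0, -0.0318]}, {"rotvec":[0, 0, -0.0318]}, {"rotvec":[0, 0, -0.0318]}, {"rotvec":[0, 0, -0.0318]}, {"rotvec":[0, 0, -0.0318]}, {"rotvec":[0, 0, -0.0318]}, {"rotvec":[0, 0, -0.0318]}, {"rotvec":[0, 0, -0.0318]}, {"rotvec":[0, 0, -0.0318]}, {"rotvec":[0, 0, -0.0318]}, {"rotvec":[0, 0, -0.0318]}]}}

```text
time: 21.8
position: [0.5231, 0.0811, 0.1438]
tool_rot: [0.33, 0.944, -0.0, 0.0]
force: [-0.7, -0.0, -2.3]
opening: 0.0113
gripper_force: 48.6
```

Call:
{"api": "pendant", "payload": {"moves": [{"rotvec":[0, 0, -0.0318]}, {"rotvec":[0, 0, -0.0318]}, {"rotvec":[0, 0, -0.0318]}, {"rotvec":[0, 0, -0.0318]}, {"rotvec":[0, 0, -0.0318]}, {"rotvec":[0, 0, -0.0318]}, {"rotvec":[0, 0, -0.0318]}, {"rotvec":[0, 0, -0.0318]}, {"rotvec":[0, 0, -0.0318]}, {"rotvec":[0, 0, -0.0318]}, {"rotvec":[0, 0, -0.0318]}, {"rotvec":[0, 0, -0.0255]}, {"rotvec":[0, 0, -0.0191]}, {"rotvec":[0, 0, -0.0127]}, {"rotvec":[0, 0, -0.0064]}, {"rotvec":[0, 0, -0.0032]}, {}, {}, {}, {}]}}

```text
time: 24.3
position: [0.5231, 0.0812, 0.1438]
tool_rot: [0.011, 1.0, -0.0, -0.0]
force: [-0.0, 0.3, -1.3]
opening: 0.0114
gripper_force: 48.6
```

Call:
{"api": "pendant", "payload": {"moves": [{}, {}, {}, {}, {}, {}, {}, {}, {}, {}, {}, {}]}}

```text
time: 25.8
position: [0.5231, 0.0811, 0.1438]
tool_rot: [0.011, 1.0, -0.0, -0.0]
force: [0.7, 0.2, -1.4]
opening: 0.0112
gripper_force: 48.6
```

Run:
```python
from h import *
s=env.sense(); M=R.from_quat(s['tool_rot']).as_matrix(); print(s['joints'],M[:,1])
a=cam('scene')['im'][120:300,150:390].repeat(2,0).repeat(2,1); cv2.imwrite('pics/s6.png',a)
```

```text
[-0.57965915  0.30420205  0.36266341  2.03243574 -0.14457252  0.82894033
  1.41469256] [ 2.18489766e-02  9.99761280e-01 -6.79903822e-05]
```

View pics/s6.png

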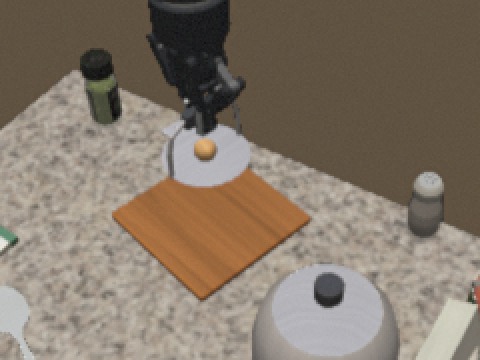

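The ear now points to the upper left, which is board +y (crop 173,128). The dish is level and the nut sits near its middle at (205,148). I'll check the nut numerically before handing in.

Run:
```python
from h import *
p=[]
for i in range(2):
    c=cam('scene'); h=cv2.cvtColor(c['im'],cv2.COLOR_BGR2HSV)
    k=blob(cv2.inRange(h,(5,110,90),(25,255,255)),(235,180,270,202)); p.append(plane(c,mid(k),.107)); print(mid(k),cv2.boundingRect(k),p[-1])
s=env.sense(); d=np.hypot(*(p[-1]-s['position'])[:2]); print('nut off',d, 'board off',np.hypot(*(s['position'][:2]-[.519,.075])),s['force'],np.abs(s['dq']).max())
if d<.012: print(env.sign_off())
```

```text
[251.92741935 194.42473118] (247, 190, 11, 10) [0.52759654 0.08458931 0.107     ]
[251.86944444 194.45      ] (247, 190, 10, 10) [0.52745279 0.08461877 0.107     ]
nut off 0.005545983124007858 board off 0.007421772797675793 [-1.0886075  -0.06029405 -1.18955397] 0.0018781543972667708
the job is handed in; nothing more can be done
None
```

The job is handed in: the cover stands upright on the worktop to the right of the board. The dish is held still about 7.5 cm above the board's middle, turned a quarter turn anticlockwise, with the nut about 6 mm from the centre of its hollow; no verdict was shown.

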